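# Slide the top gel cassette off its stack onto the light panel

### The job

Slide the top gel cassette off the stack, without lifting it and without disturbing the two below, onto the white light panel and on until it bears clearly against the sprung end stop. Then push it sideways until it bears against the sprung side rail, so that it lies flat and square in the corner, and let go. It is glass: feel for the stop and the rail, push gently, never more than about 20 N, and leave the other things alone.

Things in the scene. Friction and masses are not known exactly. Their poses are not given: they have to be found in the camera images.
- viewer: Grey gel viewing stand, fixed, 270 x 150 mm. Origin: centre of its underside, on the worktop. Its +x is the slide direction: from the low dock under the stack (centred at x = -85 mm, floor 10 mm up) to the white light panel (x -36 to +135 mm, surface 26 mm up: 2 mm below the top cassette's underside; 9 mm gap to a straight stack). The panel's -y side is open.
- stop_zone (a point): Fixed point at the middle of the end stop's setting range (stand x = +77.5 mm, 32 mm up), NOT the stop itself. The stop, a black rubber pad 92 mm wide across y (top 37 mm up) on a stiff aluminium crossbar with two black knobs (to 48 mm), was set by hand: its face is up to 17.5 mm before or behind this point, unmeasured. Pad sprung toward -x: 1.5 N preload, 1500 N/m, 8 mm travel, then solid.
- rail_face (a point): Middle of the face of the black rubber side rail along the panel's +y edge: stand x = +55, y = +66 mm, 32 mm up; rail spans stand x -10 to +120 mm, top 37 mm up (aluminium strip behind it 38 mm). Sprung toward the stand's -y: 1.25 N preload, 2500 N/m, 4 mm travel, then solid. The given point is the unpressed face.
- cassette_top: Top gel cassette, loose: green-tinted glass, blue edge strips, 80 (x) x 100 (y) x 9 mm, 0.12-0.24 kg. Origin: centre of its underside, z up. Starts 28 mm above the stand's origin, near the dock's centre, up to 7 degrees askew, x along the stand's x, some 16 mm short of the rail's line. Takes up to about 3 N to slide. In the corner: centre at stand y = +16 mm, 40 mm before the stop's face.
- cassette_mid: Second cassette, same make and size, loose, under the top one (underside 19 mm, upper face 28 mm above the stand's underside). Origin: centre of its underside.
- cassette_low: Lowest cassette, same make and size, loose (underside 10 mm above the stand's underside). Origin: centre of its underside.
- label_tape: Bystander: roll of cream label tape lying flat, 77 mm across, 19 mm high, beyond the stand. Origin: centre of its underside.
- petri: Bystander: petri dish, 90 mm across, 12 mm high, on the robot's side of the stand. Origin: centre of its underside.
- marker: Bystander: black marker pen lying flat, 128 mm long (its y), 16 mm wide, 14 mm high, on the robot's side of the stand. Origin: centre of its underside.
Things that resemble listed ones, but are neither listed nor needed, are in the scene too. Leave any brown look-alike of the cassette_top alone.

How it is judged:
By the outcome, as a careful person would: the job done as asked, in the order asked, and still so for the second after the job is handed in, with the robot touching nothing.
It also fails if it takes over 56 s, if anything falls off the work surface, if the arm or the gripper's body presses on something with over 40 N, if the wrist force passes 120 N, or if a joint passes its speed limit or range.

### The arm

A 6-joint arm with a two-finger parallel gripper is mounted at the origin on a cart in front of the work surface, level with it; the furniture and walls round the work are solid. World frame = base frame: x ahead of the robot, y to its left, z up, the work surface at z = 0. Lengths are in m, angles in degrees, forces in N, time in s.
With the tool pointing down it reaches from about 0.35 to 0.875 m from the base axis. Payload 4.2 kg.
Tool frame: the origin (TCP) lies at the very end of the fingers, on their centre line; the grasp point (between the pads) lies 19 mm behind it; z points along the fingers, y is the line along which they close (so a half turn about z gives the same grasp; the last joint's range is limited). The gripper opens to 87 mm and grips with 3 to 60 N. Pads are 19 mm wide; open, the fingers measure 117 mm over their backs; the gripper's body (75 mm by 190 mm) begins 51 mm behind the grasp point.
Start: joints at [-54.282, 22.042, 0.453, 0, -68.411, -14.817], TCP at [0.223, -0.584, 0.223] pointing down, gripper open.
Joint ranges: [-179.83, 179.83], [-69.29, 118.12], [-61.27, 80.66], [-181.25, 117.63], [-171.15, -9.14], [-177.46, 177.46]. Speed limits (degrees/s): [159.86, 159.86, 180, 180, 180, 180].

### API

Orientations are given as a 3x3 rotation matrix whose columns are the frame's x, y, z axes.
In Python, from station import sense, cams, r gives the robot as it stands. The module is installed in compiled form; this text tells all that it offers.
- The arm moves only by the tool step_arm, never from a script. Its argument "targets" is text: rows parted by semicolons, each of 4 numbers parted by spaces: the shift along the tool's x, y, z in cm, then the turn about the tool's z in degrees. In form: x y z turn; .... A call has 1 to 12 rows; each row shifts and turns the commanded pose from where the row before left it, along the tool's axes as they then stand; what a row does not reach is not made up. A row lasts 1/12 s, in which the tool goes at most 41.7 mm and 7.16 degrees, less where a joint would pass 70% of its speed; a pose out of reach is approached as far as the arm can. A call with a gripper value outside its range is refused whole. "claw" is the finger opening in cm, from 0 to 8.7, set as the call begins (left out, the last holds). The fingers move at their own pace and stop on an object; the grip force is fixed at half the most. Time passes only in rows, so rows that do not move let the fingers close. It gives the time, the measured TCP pose, the force, the opening and the grip force at its end, in the units of the state.
- sense(): the state, without advancing time (a new reading comes with each control period).
- cams.capture(name): name is "scene" or "top"; returns a dict with "frame" (480x640x3 uint8, blue, green, red), "vertical_fov" (degrees; the focal length in pixels is half the picture's height over the tangent of half this angle, whatever the lens; pixels are square), "cx", "cy" (the principal point, pixels), "eye" and "rotation" of the camera in the world. Camera axes: x right, y down, z forward; pixel columns grow to the right and rows downward; lengths in m; the calibration is good to about 2 mm. A picture is of the moment at which its call begins. There is no depth.
- r.finish_job(): hands the job in; it is judged then, once.
The state is a dict: "time_s": time; "joints": joint angles; "joint_velocities": joint speeds; "effort": joint torques, N m; "tcp_pos": TCP position; "ee_rot": TCP orientation; "wrist_force": force on the tool from outside, world axes, zero at the start; "moment": the same for the moment, N m; "gripper_width": opening from 0.0 (shut) to 1.0 (fully open); "gripper_force": force on a finger pad.
Only numpy, scipy, OpenCV 4.12 (cv2) and the standard library are available. Lean on these libraries where they do the work, as an engineer would, in place of code of your own. Each camera call takes 0.05 s, during which the arm holds its last target. There are 200 camera calls.

## Working session

There is one attempt and no reset: what is moved stays moved. The work goes in short steps, Python scripts to look and compute and a tool call to move; the robot and the scene stay as the last step left them, time stands still between calls to the robot, and variables do not carry over. Pictures are saved under pics/ and viewed, at most 10 in all, crops included, and the job is handed in when it is done.

Besides the shell and the picture viewer there is one more tool, called after "Emit:" as a command line: name --argument value ..., lists and objects as JSON in quotes. step_arm: Moves the arm, as the interface text tells. Its arguments: {"type":"object","properties":{"targets":{"type":"string"},"claw":{"type":"number"}},"required":["targets"]}

```bash
mkdir -p pics
python3 - <<'E'
from station import sense,cams,r
import cv2,numpy as np
for n in("scene","top"):
    c=cams.capture(n);cv2.imwrite(f"pics/{n}0.png",c["frame"]);np.save(f"{n}0.npy",c,allow_pickle=True)
    print(n,c["vertical_fov"],c["cx"],c["cy"],c["eye"],np.round(c["rotation"],4).tolist())
s=sense();print(s["tcp_pos"],s["ee_rot"],s["wrist_force"],s["time_s"])
E
```

```text
scene 49.16312788282022 321.9275310881497 243.80767346826426 [0.01024489 0.44665659 0.49810409] [[-0.7902, -0.2703, 0.55], [-0.6126, 0.375, -0.6958], [-0.0181, -0.8868, -0.4619]]
top 52.1445326405162 321.84556296864616 235.05959168874836 [ 0.43678864 -0.24294555  0.91864756] [[-0.0196, -0.9946, 0.1021], [-0.9996, 0.0213, 0.0157], [-0.0178, -0.1017, -0.9947]]
[ 0.22279146 -0.58336846  0.2215825 ] [[-9.34257341e-01 -3.56598635e-01 -7.95919196e-04]
 [-3.56599507e-01  9.34255639e-01  1.78675011e-03]
 [ 1.06439345e-04  1.95310881e-03 -9.99998087e-01]] [-0.517277    0.31330846  0.620605  ] 0.1
```

View pics/top0.png

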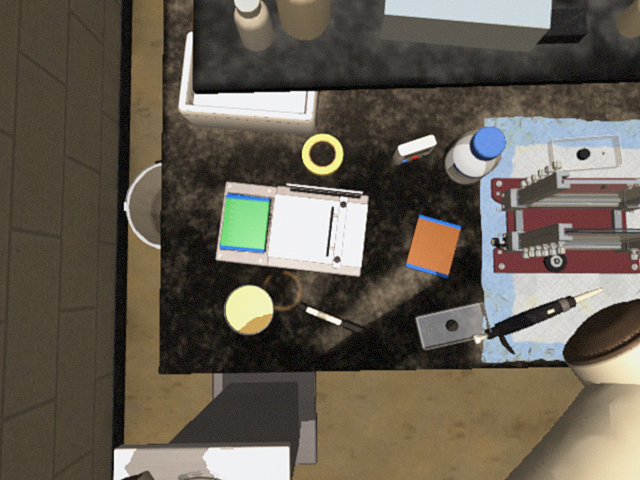

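View pics/scene0.png

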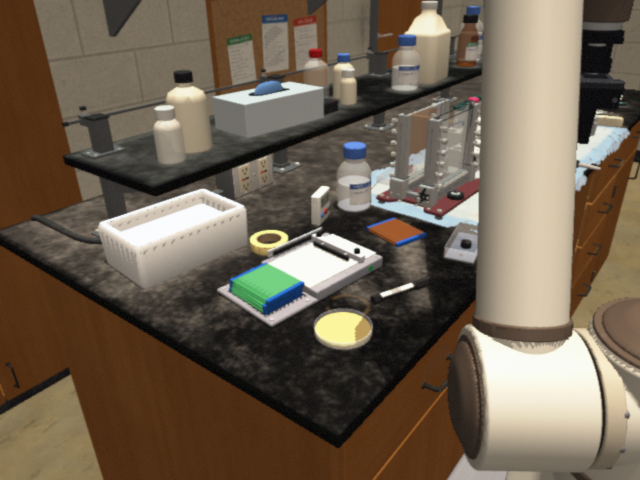

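The top view shows the stand at px (217–368, 183–275), with the green cassette at (222–270, 193–252). The black pad is near column 332, the crossbar near 342, and the rail near (288–362, 188). The slide direction is image right, about world −y. The brown look-alike is at (433, 246). Next I measure.

```bash
cat > h.py <<'E'
import numpy as np,cv2
def ray(c,px,z):
    f=240/np.tan(np.radians(c["vertical_fov"]/2)); px=np.atleast_2d(px).astype(float)
    d=np.c_[(px[:,0]-c["cx"])/f,(px[:,1]-c["cy"])/f,np.ones(len(px))]@np.array(c["rotation"]).T
    e=np.array(c["eye"]); return (e+d*((z-e[2])/d[:,2])[:,None])[:,:2]
def crop(fr,x0,y0,x1,y1,k,fn): cv2.imwrite(fn,cv2.resize(fr[y0:y1,x0:x1],None,fx=k,fy=k,interpolation=cv2.INTER_CUBIC))
E
python3 - <<'E'
from h import *
c=np.load("top0.npy",allow_pickle=True).item();f=c["frame"]
crop(f,205,170,385,290,4,"pics/c1.png")
h=cv2.cvtColor(f,cv2.COLOR_BGR2HSV)
def rect(m,z,n):
    cn=max(cv2.findContours(m,cv2.RETR_EXTERNAL,cv2.CHAIN_APPROX_NONE)[0],key=cv2.contourArea)[:,0]
    w=ray(c,cn,z); R=cv2.minAreaRect((w*1000).astype(np.float32)); print(n,R,"\n",cv2.boxPoints(R).round(0).tolist())
roi=np.zeros(f.shape[:2],np.uint8); roi[175:290,205:385]=255
g=cv2.inRange(h,(45,80,60),(80,255,255))&roi; b=cv2.inRange(h,(95,100,50),(130,255,255))&roi
rect(g,.037,"green");rect(cv2.morphologyEx(g|b,cv2.MORPH_CLOSE,np.ones((3,3))),.037,"all")
w=cv2.inRange(h,(0,0,235),(180,15,255))&roi; rect(cv2.morphologyEx(w,cv2.MORPH_CLOSE,np.ones((9,9))),.026,"panel")
s=cv2.inRange(h,(0,0,120),(180,60,255))&roi; s|=g|b
rect(cv2.morphologyEx(s,cv2.MORPH_CLOSE,np.ones((9,9))),.01,"stand")
E
```

```text
green ((552.2783203125, -89.7906265258789), (81.88603973388672, 86.574462890625), 82.59725189208984) 
 [[504.0, -125.0], [590.0, -136.0], [600.0, -55.0], [515.0, -44.0]]
all ((553.0279541015625, -89.88894653320312), (81.94701385498047, 103.21663665771484), 82.6416015625) 
 [[497.0, -124.0], [599.0, -137.0], [609.0, -56.0], [507.0, -43.0]]
panel ((542.2033081054688, -221.32687377929688), (169.8422088623047, 149.78216552734375), 82.37875366210938) 
 [[457.0, -296.0], [605.0, -315.0], [628.0, -147.0], [479.0, -127.0]]
stand ((548.316162109375, -173.6801300048828), (271.9096984863281, 160.9486083984375), 82.23466491699219) 
 [[450.0, -298.0], [610.0, -319.0], [646.0, -50.0], [487.0, -28.0]]
```

View pics/c1.png

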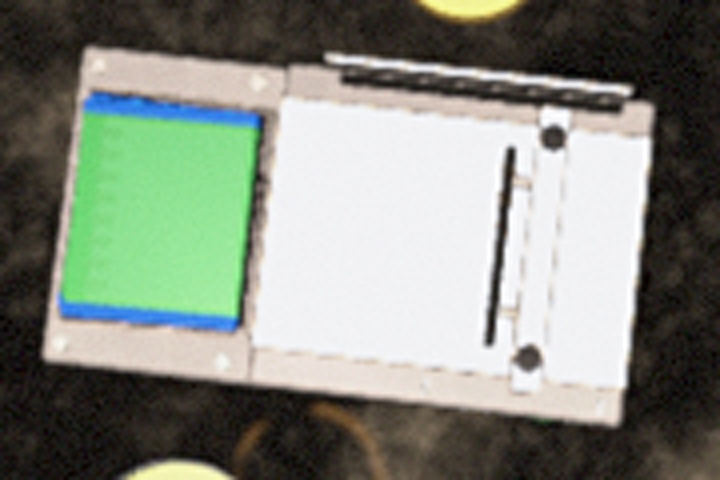

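The crop shows the green cassette straight with the stand (skew about 0.3°). The pad's face is at crop x ≈ 506→486, and the two knobs are at (553, 138) and (528, 357). Next I check the stop, the rail, and the height of the shelf overhanging the work.

Run:
```python
from h import *
c=np.load("top0.npy",allow_pickle=True).item();s=np.load("scene0.npy",allow_pickle=True).item()
o=np.array([.5486,-.1727]);ux=np.array([-.131,-.9914]);uy=np.array([.9914,-.131])
def st(px,z): w=ray(c,px,z)-o; return (np.c_[w@ux,w@uy]*1000).round(1).tolist()
P=lambda x,y:(x/4+205-.4,y/4+170-.4)
print("pad",st([P(507,150),P(487,345)],.037),"rail",st([P(343,84),P(622,110)],.037),"railtop",st([P(343,68),P(622,97)],.037))
print("cass corners",st([P(86,96),P(262,113),P(238,330),P(60,315)],.037))
print("dock holes",st([P(97,64),P(259,82),P(222,362),P(60,344)],.01), "panel seam",st([P(280,98),P(250,350)],.026))
def tri(p,q):
    R=[]
    A=np.zeros((3,3));b=np.zeros(3)
    for k,x in((c,p),(s,q)):
        e=np.array(k["eye"]);g=ray(k,x,0)[0];d=np.r_[g,0]-e;d/=np.linalg.norm(d);M=np.eye(3)-np.outer(d,d);A+=M;b+=M@e
    return np.linalg.solve(A,b)
print("shelf corner",tri((193,90),(155,191)),"basket corner",tri((181,113),(103,232)),tri((316,120),(245,205)))
```

```text
pad [[70.1, 38.9], [70.9, -50.2]] rail [[-7.6, 61.0], [120.1, 62.9]] railtop [[-8.5, 68.4], [119.5, 68.8]]
cass corners [[-123.9, 42.8], [-42.8, 43.7], [-41.5, -55.9], [-122.5, -58.1]]
dock holes [[-127.2, 63.0], [-49.9, 62.7], [-50.9, -70.1], [-127.0, -70.1]] panel seam [[-37.0, 53.4], [-36.5, -63.8]]
shelf corner [ 0.74827103 -0.0321141   0.17200163] basket corner [0.75932359 0.03469777 0.10766157] [ 0.72839689 -0.22134577  0.08357527]
```

Emit:
step_arm --targets "-3 2.3 0 0;-3 2.3 0 0;-3 2.3 0 0;-3 2.3 0 0;-3 2.3 0 0;-3 2.3 0 0;-3 2.3 0 0;-3 2.3 0 0;-3 2.3 0 0" --claw 5.5

```text
time_s: 0.85
tcp_pos: [0.4017, -0.2923, 0.2224]
ee_rot: [[-0.934, -0.357, -0.0], [-0.357, 0.934, 0.0], [0.0, 0.0, -1.0]]
wrist_force: [0.2, -0.4, -0.3]
gripper_width: 0.632
gripper_force: 0.0
```

Emit:
step_arm --targets "0 0 0 -7;0 0 0 -7;0 0 0 -7;0 0 0 -7;0 0 0 -7;0 0 0 -7;0 0 0 -7;0 0 0 -7;0 0 0 -5.6;0 0 0 0"

```text
time_s: 1.68
tcp_pos: [0.4011, -0.294, 0.2222]
ee_rot: [[-0.129, -0.992, -0.001], [-0.992, 0.129, 0.0], [-0.0, 0.001, -1.0]]
wrist_force: [-0.7, 0.1, -1.2]
gripper_width: 0.631
gripper_force: 0.0
```

Emit:
step_arm --targets "-3.56 -1.55 0 0;-3.56 -1.55 0 0;-3.56 -1.55 0 0;-3.56 -1.55 0 0;-3.56 -1.55 0 0;-3.56 -1.55 0 0;-3.56 -1.55 0 0;-3.56 -1.55 0 0;0 0 3 0;0 0 3 0;0 0 3 0;0 0 0 0"

```text
time_s: 2.68
tcp_pos: [0.5568, -0.028, 0.1261]
ee_rot: [[-0.134, -0.991, -0.014], [-0.991, 0.134, -0.001], [0.003, 0.013, -1.0]]
wrist_force: [-1.3, -1.0, -0.9]
gripper_width: 0.632
gripper_force: 0.0
```

Run:
```python
from station import sense,cams
from h import *
s=sense();print(s["tcp_pos"])
for n,a in(("top",(190,150,390,300,4)),("scene",(180,180,400,345,3.6))):
    c=cams.capture(n);np.save(n+"1.npy",c,allow_pickle=True);crop(c["frame"],*a,f"pics/{n}1.png")
```

```text
[ 0.55678447 -0.02801443  0.12612243]
```

View pics/scene1.png

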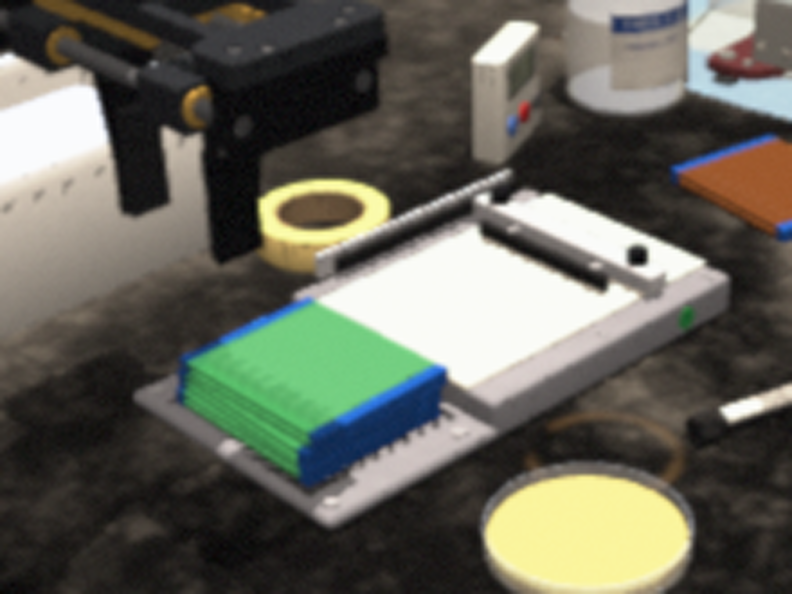

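The stack is tidy, with the top slab's rear edge at (185,355)–(310,440) in the crop and the fingers in the air behind it. Descending behind the stack.

Emit:
step_arm --targets "0 -0.4 2.5 0;0 0 2.5 0;0 0 2 0;0 0 1 0;0 0 0.6 0;0 0 0.3 0;0 0 0 0;0 0 0 0"

```text
time_s: 3.45
tcp_pos: [0.5666, -0.0284, 0.045]
ee_rot: [[-0.13, -0.991, 0.003], [-0.991, 0.13, 0.0], [-0.001, -0.003, -1.0]]
wrist_force: [-0.6, -0.7, -0.1]
gripper_width: 0.631
gripper_force: 0.0
```

Emit:
step_arm --targets "0 0.5 0.5 0;0 0 0.5 0;0 0 0.2 0;0 0 0 0;0 0 0 0;0 0 0 0"

```text
time_s: 3.95
tcp_pos: [0.5607, -0.0278, 0.0316]
ee_rot: [[-0.13, -0.991, 0.0], [-0.991, 0.13, -0.0], [0.0, -0.0, -1.0]]
wrist_force: [0.4, 0.0, -0.7]
gripper_width: 0.63
gripper_force: 0.0
```

Emit:
step_arm --targets "0.3 0 0 0;0.3 0 0 0;0.2 0 0 0;0.2 0 0 0;0.2 0 0 0;0.2 0 0 0;0.2 0 0 0;0.2 0 0 0;0.2 0 0 0;0 0 0 0"

```text
time_s: 4.78
tcp_pos: [0.5579, -0.048, 0.0316]
ee_rot: [[-0.131, -0.991, 0.0], [-0.991, 0.131, -0.0], [0.0, -0.0, -1.0]]
wrist_force: [0.7, 1.2, 0.4]
gripper_width: 0.629
gripper_force: 0.1
```

Emit:
step_arm --targets "0.2 0 0 0;0.25 0 0 0;0.25 0 0 0;0.25 0 0 0;0.25 0 0 0;0.25 0 0 0;0.25 0 0 0;0.25 0 0 0;0.25 0 0 0;0.25 0 0 0;0.25 0 0 0;0.1 0 0 0"

```text
time_s: 5.78
tcp_pos: [0.5542, -0.0757, 0.0316]
ee_rot: [[-0.131, -0.991, 0.0], [-0.991, 0.131, -0.0], [-0.0, -0.0, -1.0]]
wrist_force: [-0.1, 2.0, 0.4]
gripper_width: 0.633
gripper_force: 1.0
```

Run:
```python
from station import sense,cams
from h import *
s=sense();print(s["tcp_pos"],s["wrist_force"])
for n,a in(("scene",(180,180,400,345,3.6)),):
    c=cams.capture(n);crop(c["frame"],*a,f"pics/{n}2.png")
```

```text
[ 0.55421455 -0.07574695  0.03159689] [-0.09324038  1.96942596  0.43313117]
```

View pics/scene2.png

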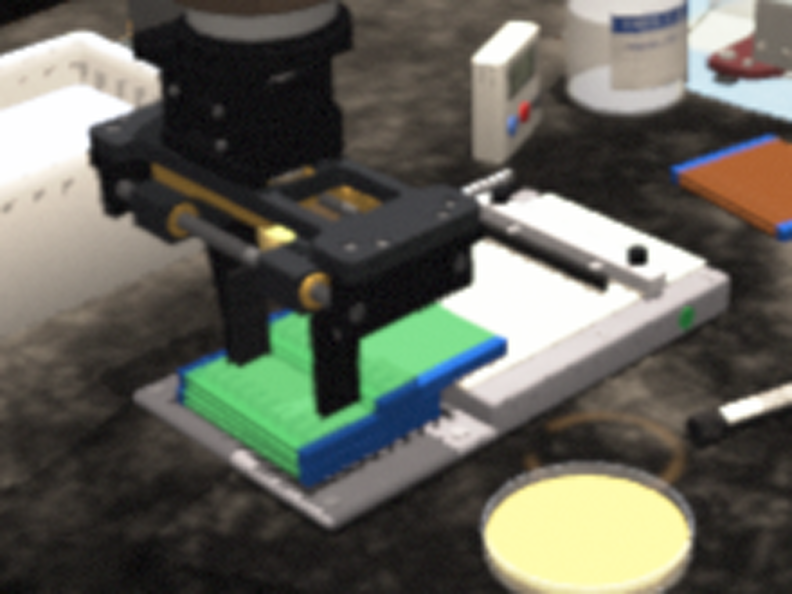

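Only the top cassette is moving: its front is at (505,345) in the crop, over the panel, and the two below have stayed put. Pushing on.

Emit:
step_arm --targets "0.2 0 0 0;0.25 0 0 0;0.25 0 0 0;0.25 0 0 0;0.25 0 0 0;0.25 0 0 0;0.25 0 0 0;0.25 0 0 0;0.25 0 0 0;0.25 0 0 0;0.25 0 0 0;0.25 0 0 0"

```text
time_s: 6.83
tcp_pos: [0.5502, -0.105, 0.0315]
ee_rot: [[-0.131, -0.991, -0.0], [-0.991, 0.131, -0.0], [0.0, 0.0, -1.0]]
wrist_force: [-0.1, 2.8, 1.9]
gripper_width: 0.634
gripper_force: 1.1
```

Emit:
step_arm --targets "0.25 0 0 0;0.25 0 0 0;0.25 0 0 0;0.25 0 0 0;0.25 0 0 0;0.25 0 0 0;0.25 0 0 0;0.25 0 0 0;0.25 0 0 0;0.2 0 0 0;0.1 0 0 0;0 0 0 0"

```text
time_s: 7.83
tcp_pos: [0.5469, -0.1303, 0.0316]
ee_rot: [[-0.131, -0.991, -0.0], [-0.991, 0.131, -0.0], [0.0, 0.0, -1.0]]
wrist_force: [-0.3, -0.1, -0.2]
gripper_width: 0.633
gripper_force: 0.0
```

Emit:
step_arm --targets "0.2 0 0 0;0.2 0 0 0;0.2 0 0 0;0.2 0 0 0;0.2 0 0 0;0.2 0 0 0;0 0 0 0;-0.3 0 0 0;0 0 0.15 0;0 0 0.1 0;0 0 0 0;0 0 0 0"

```text
time_s: 8.83
tcp_pos: [0.5458, -0.1388, 0.0289]
ee_rot: [[-0.13, -0.991, -0.0], [-0.991, 0.13, -0.0], [0.0, 0.0, -1.0]]
wrist_force: [-0.4, -0.3, -0.3]
gripper_width: 0.633
gripper_force: 0.0
```

Emit:
step_arm --targets "0.1 0 0 0;0.1 0 0 0;0.1 0 0 0;0.1 0 0 0;0.1 0 0 0;0 0 0 0"

```text
time_s: 9.33
tcp_pos: [0.5453, -0.1439, 0.0291]
ee_rot: [[-0.131, -0.991, 0.0], [-0.991, 0.131, 0.0], [-0.0, -0.0, -1.0]]
wrist_force: [0.9, 0.0, 1.0]
gripper_width: 0.63
gripper_force: 0.3
```

Run:
```python
from station import sense,cams
from h import *
s=sense();print(s["tcp_pos"],s["wrist_force"])
for n,a in(("top",(190,150,390,300,4)),):
    c=cams.capture(n);crop(c["frame"],*a,f"pics/{n}3.png")
```

```text
[ 0.54530189 -0.14388791  0.02908641] [0.88249305 0.02493275 1.0024725 ]
```

View pics/top3.png

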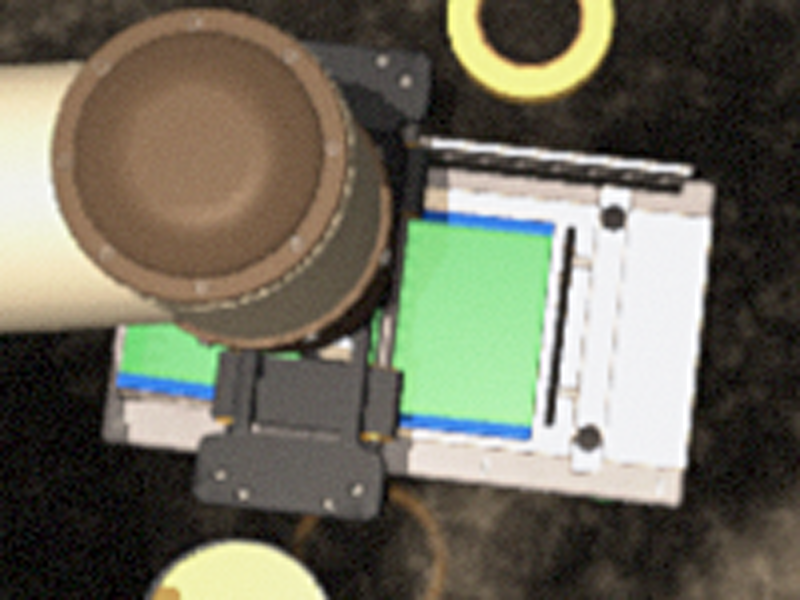

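The cassette is square on the panel, with its front edge at crop x ≈ 553→530. The pad face is at ≈ 568→547, so about 7 mm remains. Feeling for the stop.

Emit:
step_arm --targets "0.1 0 0 0;0.1 0 0 0;0.1 0 0 0;0.1 0 0 0;0.1 0 0 0;0.05 0 0 0;0 0 0 0"

```text
time_s: 9.97
tcp_pos: [0.5447, -0.1491, 0.0291]
ee_rot: [[-0.131, -0.991, 0.001], [-0.991, 0.131, 0.0], [-0.0, -0.0, -1.0]]
wrist_force: [1.1, 2.7, 0.7]
gripper_width: 0.634
gripper_force: 1.4
```

Emit:
step_arm --targets "0.1 0 0 0;0.1 0 0 0;0.05 0 0 0;0 0 0 0"

```text
time_s: 10.3
tcp_pos: [0.5446, -0.1511, 0.0291]
ee_rot: [[-0.131, -0.991, 0.001], [-0.991, 0.131, 0.001], [-0.001, -0.001, -1.0]]
wrist_force: [0.8, 6.3, 0.8]
gripper_width: 0.635
gripper_force: 2.9
```

Emit:
step_arm --targets "0.1 0 0 0;0.05 0 0 0;0 0 0 0"

```text
time_s: 10.55
tcp_pos: [0.5445, -0.1521, 0.0291]
ee_rot: [[-0.131, -0.991, 0.001], [-0.991, 0.131, 0.001], [-0.002, -0.001, -1.0]]
wrist_force: [1.7, 7.4, 1.0]
gripper_width: 0.632
gripper_force: 4.0
```

Emit:
step_arm --targets "0.1 0 0 0;0.05 0 0 0;0 0 0 0;0 0 0 0"

```text
time_s: 10.88
tcp_pos: [0.5444, -0.1532, 0.0291]
ee_rot: [[-0.131, -0.991, 0.002], [-0.991, 0.131, 0.002], [-0.002, -0.001, -1.0]]
wrist_force: [0.8, 9.8, 1.5]
gripper_width: 0.633
gripper_force: 5.0
```

Emit:
step_arm --targets "-0.1 0 0 0;-0.15 0 0 0;-0.2 0 0 0;-0.35 0 0 0;0 0 0 0;0 0 -1 0;0 0 -2 0;0 0 -3 0;0 0 -1 0;0 0 0 0" --claw 5.5

```text
time_s: 11.72
tcp_pos: [0.547, -0.1474, 0.1029]
ee_rot: [[-0.13, -0.991, 0.007], [-0.992, 0.13, -0.001], [-0.0, -0.007, -1.0]]
wrist_force: [0.4, 0.1, -0.8]
gripper_width: 0.63
gripper_force: 0.0
```

Emit:
step_arm --targets "0 1.4 0 0;0 2 0 0;0 2 0 0;0 2 0 0;2 0 0 0;2 0 0 0;1.4 0 0 0;0 0 0 0" --claw 4

```text
time_s: 12.38
tcp_pos: [0.4631, -0.1923, 0.0983]
ee_rot: [[-0.133, -0.991, -0.002], [-0.991, 0.133, 0.0], [0.0, 0.002, -1.0]]
wrist_force: [0.3, -0.3, 0.4]
gripper_width: 0.463
gripper_force: 0.0
```

Emit:
step_arm --targets "0 0 0 7;0 0 0 7;0 0 0 7;0 0 0 7;0 0 0 7;0 0 0 7;0 0 0 7;0 0 0 7;0 0 0 7;0 0 0 7;0 0 0 7;0 0 0 7"

```text
time_s: 13.38
tcp_pos: [0.4637, -0.1902, 0.0983]
ee_rot: [[-0.999, 0.032, -0.002], [0.032, 0.999, 0.0], [0.002, 0.0, -1.0]]
wrist_force: [0.4, -0.1, -0.3]
gripper_width: 0.458
gripper_force: 0.0
```

Emit:
step_arm --targets "0 0 0 6;0 0 0 0;0 0 0 0;0 0 0 0"

```text
time_s: 13.72
tcp_pos: [0.4642, -0.1905, 0.0988]
ee_rot: [[-0.992, 0.128, -0.001], [0.128, 0.992, 0.0], [0.001, 0.0, -1.0]]
wrist_force: [-0.1, -0.3, 0.1]
gripper_width: 0.46
gripper_force: 0.0
```

Run:
```python
from station import sense,cams
from h import *
s=sense();print(s["tcp_pos"],s["wrist_force"])
c=cams.capture("top");crop(c["frame"],190,150,390,300,4,"pics/top4.png")
o=np.array([.545,-.1722]);ux=np.array([-.131,-.9914]);uy=np.array([.9914,-.131])
h=cv2.cvtColor(c["frame"],cv2.COLOR_BGR2HSV)
m=cv2.inRange(h,(45,80,60),(80,255,255));m[:, :285]=0;m[:175]=0;m[280:]=0
w=ray(c,np.argwhere(m)[:,::-1],.035)-o;w=np.c_[w@ux,w@uy]*1000;print(cv2.minAreaRect(w.astype(np.float32)),w.min(0),w.max(0))
w=s["tcp_pos"][:2]-o;print("tcp",w@ux,w@uy)
```

```text
[ 0.46416357 -0.19046127  0.09875063] [-0.07174607 -0.29240569  0.10540492]
((30.42694854736328, 9.126520156860352), (59.75034713745117, 79.78816986083984), 89.83641815185547) [ -9.41652993 -20.82841821] [70.30219537 39.0409522 ]
tcp 0.028693790177820915 -0.07774900880414287
```

View pics/top4.png

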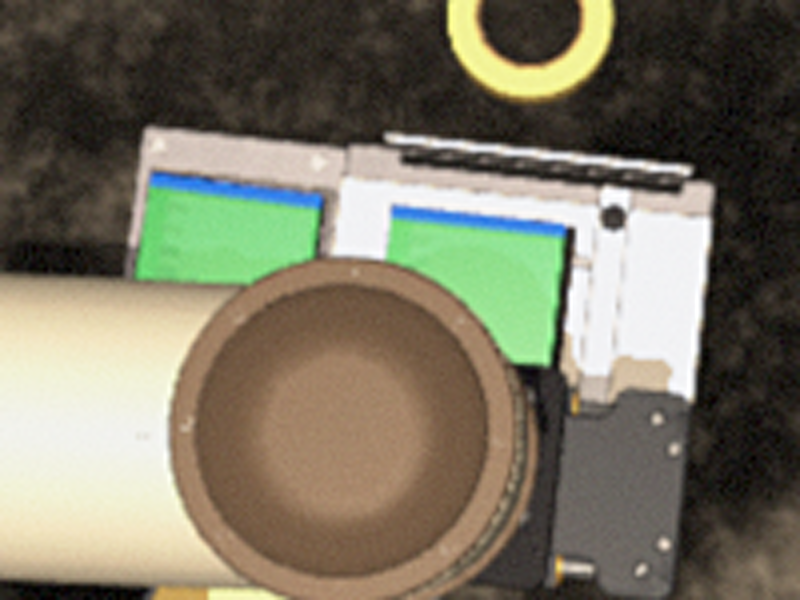

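The cassette is against the pad (front edge at crop x ≈ 565) and square, with about 19 mm left to the rail. Descending on its open side.

Emit:
step_arm --targets "0 0 2 0;0 0 2 0;0 0 1.5 0;0 0 0.8 0;0 0 0.4 0;0 0 0.2 0;0 0 0 0;0 0 0 0;0 0 0 0"

```text
time_s: 14.52
tcp_pos: [0.465, -0.1908, 0.0308]
ee_rot: [[-0.991, 0.13, 0.002], [0.13, 0.991, -0.0], [-0.002, -0.0, -1.0]]
wrist_force: [-0.3, -0.4, 0.6]
gripper_width: 0.46
gripper_force: 0.0
```

Emit:
step_arm --targets "-0.2 0 0.1 0;-0.2 0 0 0;-0.2 0 0 0;-0.2 0 0 0;-0.2 0 0 0;-0.2 0 0 0;-0.15 0 0 0;-0.15 0 0 0;-0.15 0 0 0;-0.15 0 0 0;0 0 0 0"

```text
time_s: 15.43
tcp_pos: [0.4833, -0.1932, 0.029]
ee_rot: [[-0.991, 0.13, 0.002], [0.13, 0.991, -0.0], [-0.002, -0.0, -1.0]]
wrist_force: [-0.9, 0.5, -0.1]
gripper_width: 0.462
gripper_force: 0.2
```

Emit:
step_arm --targets "-0.15 0 0 0;-0.15 0 0 0;-0.15 0 0 0;-0.15 0 0 0;-0.15 0 0 0;-0.15 0 0 0;0 0 0 0"

```text
time_s: 16.02
tcp_pos: [0.4918, -0.1943, 0.0291]
ee_rot: [[-0.991, 0.13, 0.001], [0.13, 0.991, -0.0], [-0.001, -0.0, -1.0]]
wrist_force: [-1.5, -0.4, -0.6]
gripper_width: 0.456
gripper_force: 0.5
```

Emit:
step_arm --targets "-0.1 0 0 0;-0.1 0 0 0;-0.1 0 0 0;-0.1 0 0 0;-0.1 0 0 0;0 0 0 0"

```text
time_s: 16.52
tcp_pos: [0.4956, -0.1948, 0.029]
ee_rot: [[-0.991, 0.131, -0.002], [0.131, 0.991, 0.0], [0.002, 0.0, -1.0]]
wrist_force: [-3.2, 0.9, 3.0]
gripper_width: 0.459
gripper_force: 1.8
```

Emit:
step_arm --targets "-0.1 0 0 0;-0.05 0 0 0;-0.05 0 0 0;0 0 0 0"

```text
time_s: 16.85
tcp_pos: [0.4957, -0.1948, 0.0289]
ee_rot: [[-0.991, 0.131, -0.005], [0.131, 0.991, 0.001], [0.005, 0.0, -1.0]]
wrist_force: [-6.3, 2.4, 6.2]
gripper_width: 0.463
gripper_force: 3.6
```

Push force is rising with an upward component before the expected rail contact. Checking before going on.

Run:
```python
from station import sense,cams
from h import *
s=sense();print(s["tcp_pos"],s["wrist_force"],s["moment"],s["gripper_force"])
c=cams.capture("scene");crop(c["frame"],220,190,400,325,4.4,"pics/scene5.png")
c=cams.capture("top");cv2.imwrite("pics/top5.png",c["frame"])
o=np.array([.545,-.1722]);ux=np.array([-.131,-.9914]);uy=np.array([.9914,-.131])
h=cv2.cvtColor(c["frame"],cv2.COLOR_BGR2HSV)
for lo,hi in (((45,80,60),(80,255,255)),((95,100,50),(130,255,255))):
    m=cv2.inRange(h,lo,hi);m[:, :285]=0;m[:175]=0;m[280:]=0;m[:,345:]=0
    w=ray(c,np.argwhere(m)[:,::-1],.035)-o;w=np.c_[w@ux,w@uy]*1000;print(cv2.minAreaRect(w.astype(np.float32)),w.min(0),w.max(0))
```

```text
[ 0.49569273 -0.19483505  0.02888943] [-6.31338015  2.42822514  6.24894278] [0.59035126 2.01342258 0.02339717] 3.5506410151720047
((52.682464599609375, 46.58091354370117), (36.942134857177734, 70.06719970703125), 46.347965240478516) [14.58390806 11.35249721] [70.29694789 58.47150969]
((29.367015838623047, 62.85216522216797), (79.03974151611328, 7.743414402008057), 0.42187371850013733) [-10.16262199  58.8431438 ] [68.8708725  66.60724228]
```

View pics/scene5.png

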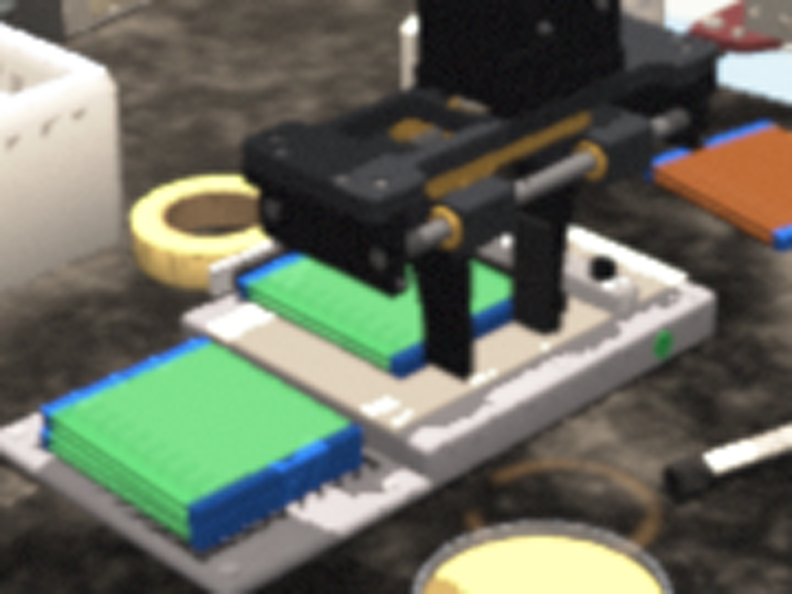

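The blue edge reads y ≈ 66.6, so the rail is near or in contact. The fingers are also pressing down, because friction holds their tips. I'll relieve that with small upward shifts.

Emit:
step_arm --targets "0 0 -0.1 0;0 0 0 0"

```text
time_s: 17.12
tcp_pos: [0.4968, -0.1948, 0.0296]
ee_rot: [[-0.991, 0.131, -0.002], [0.131, 0.991, 0.001], [0.002, 0.0, -1.0]]
wrist_force: [-4.7, 2.2, -0.5]
gripper_width: 0.457
gripper_force: 2.1
```

Emit:
step_arm --targets "0 0 -0.1 0;0 0 0 0"

```text
time_s: 17.28
tcp_pos: [0.4971, -0.1949, 0.0305]
ee_rot: [[-0.991, 0.131, -0.002], [0.131, 0.991, 0.001], [0.002, 0.0, -1.0]]
wrist_force: [-4.0, 2.6, -0.5]
gripper_width: 0.459
gripper_force: 2.4
```

Emit:
step_arm --targets "-0.05 0 0 0;-0.05 0 -0.02 0;0 0 0 0"

```text
time_s: 17.53
tcp_pos: [0.4975, -0.195, 0.0305]
ee_rot: [[-0.991, 0.131, -0.004], [0.131, 0.991, 0.001], [0.004, 0.0, -1.0]]
wrist_force: [-6.0, 2.1, -1.7]
gripper_width: 0.459
gripper_force: 2.8
```

Emit:
step_arm --targets "-0.05 0 -0.03 0;-0.05 0 -0.03 0;0 0 0 0"

```text
time_s: 17.78
tcp_pos: [0.4978, -0.195, 0.0309]
ee_rot: [[-0.991, 0.131, -0.005], [0.131, 0.991, 0.001], [0.005, 0.0, -1.0]]
wrist_force: [-6.2, 2.2, -0.5]
gripper_width: 0.46
gripper_force: 3.2
```

Emit:
step_arm --targets "-0.05 0 -0.02 0;-0.05 0 -0.02 0;0 0 0 0;0 0 0 0"

```text
time_s: 18.12
tcp_pos: [0.4981, -0.195, 0.0311]
ee_rot: [[-0.991, 0.132, -0.006], [0.132, 0.991, 0.001], [0.007, 0.001, -1.0]]
wrist_force: [-7.6, 1.9, -1.1]
gripper_width: 0.457
gripper_force: 3.6
```

Emit:
step_arm --targets "0.05 0 0.02 0;0.05 0 0.02 0;0.05 0 0.02 0;0.1 0 0 0;0.1 0 0 0;0.2 0 0 0;0.5 0 0 0;0.6 0 0 0;0 0 0 0"

```text
time_s: 18.87
tcp_pos: [0.4854, -0.1935, 0.0324]
ee_rot: [[-0.991, 0.13, 0.003], [0.13, 0.991, -0.0], [-0.003, -0.0, -1.0]]
wrist_force: [-0.7, -0.5, -0.6]
gripper_width: 0.462
gripper_force: 0.0
```

Emit:
step_arm --targets "0 0 -2 0;0 0 -3 0;0 0 -3 0;2 0 -2 0;4 0 0 0;4 0 0 0;0 -3 0 0;0 -3 0 0;0 0 0 0;0 0 0 0"

```text
time_s: 19.7
tcp_pos: [0.3785, -0.241, 0.1324]
ee_rot: [[-0.991, 0.133, 0.003], [0.133, 0.991, -0.001], [-0.003, -0.001, -1.0]]
wrist_force: [-0.7, -0.7, -0.2]
gripper_width: 0.463
gripper_force: 0.0
```

Run:
```python
from station import sense,cams
from h import *
s=sense();print(s["tcp_pos"],s["wrist_force"])
c=cams.capture("top");crop(c["frame"],205,165,385,295,4.4,"pics/top6.png")
o=np.array([.545,-.1722]);ux=np.array([-.131,-.9914]);uy=np.array([.9914,-.131])
h=cv2.cvtColor(c["frame"],cv2.COLOR_BGR2HSV)
m=cv2.inRange(h,(45,80,60),(80,255,255))|cv2.inRange(h,(95,100,50),(130,255,255));m[:, :285]=0;m[:175]=0;m[250:]=0;m[:,345:]=0
w=ray(c,np.argwhere(m)[:,::-1],.035)-o;w=np.c_[w@ux,w@uy]*1000;print(cv2.minAreaRect(w.astype(np.float32)),w.min(0),w.max(0))
```

```text
[ 0.37845013 -0.24101073  0.13243486] [-0.74320758 -0.67326937 -0.22105827]
((29.82471466064453, 16.211101531982422), (101.68250274658203, 80.13361358642578), 89.97410583496094) [-10.22724484 -34.64619675] [69.89443403 67.06559677]
```

View pics/top6.png

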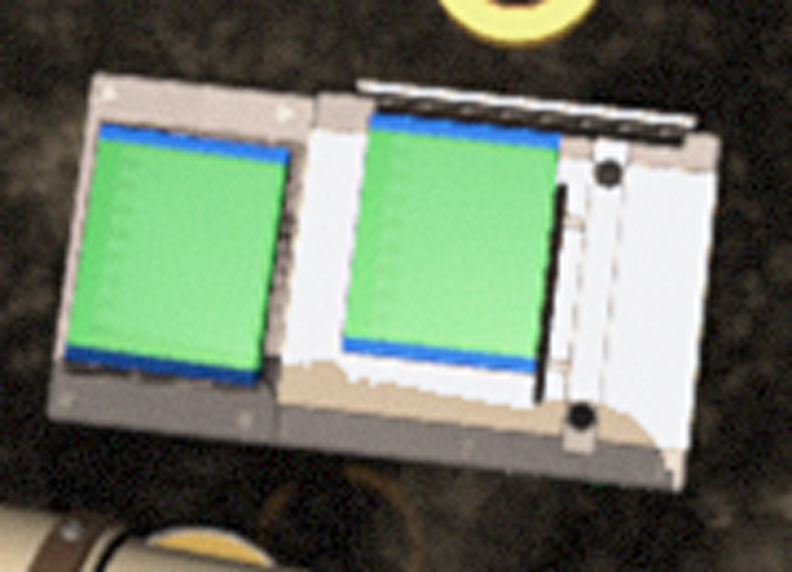

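The cassette sits square in the corner: centre y = 16.2 mm, angle within 0.1°, touching the pad at crop x ≈ 560→540 and the rail at y ≈ 130. The lower two look undisturbed and the arm is clear, so I'm handing in.

```bash
python3 -c "
from station import r
print(r.finish_job())"
```

```text
the job is handed in; nothing more can be done
None
```

I slid the top cassette off the stack onto the panel, against the end stop (about 10 N) and then the side rail (about 8 N). The last picture before hand-in showed it square in the corner, the two below looking undisturbed and the arm clear, at about 20 s of the 56 s allowed.

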